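# Open and hold a spring-return drain valve with its bayonet key

## Task

Take the key with the flat wing grip out of the wooden rack, push its cross-bar straight down through the slot of the drain valve until its flange is down against the valve's top, or nearly so, then turn it a quarter turn clockwise (seen from above) against the spring, up to its stop. The valve springs shut when let go, so finish while still gripping the key and holding it down in the valve at the stop. Leave the other two fittings and the round tin where they are.

Things in the scene. Friction and masses are not known exactly. Their poses are not given: they have to be found in the camera images.
- key: Steel key, loose, about 150 g, upright in a rack hole. Origin: centre of the underside of its round flange (52 mm across, 5 mm thick), z up. On the flange a flat upright wing to grip: 40 mm long (x), 12 mm thick (y), top 37 mm above the origin. Below, a round 10 mm stem and a cross-bar 36 mm long in line with the wing, 8 mm wide, 11 to 21 mm below the origin. Alike after a half turn.
- rack: Wooden block fixed to the bench, 78 mm (x) by 270 mm (y) by 34 mm high; origin at the centre of its underside. Three through holes, 43 mm across, at y = -90, 0 and +90 mm; the key and two other fittings, whose heads are a hexagon and a round knob, hang in them by their flanges on the block's top. Which is in which hole varies.
- valve: Drain valve fixed to the bench: aluminium block 76 mm square on a 100 mm square base plate, flat top 62 mm above the bench, gauge at +y and pipe elbow at +x, both below the top. Origin: centre of its underside. In the top a slot 44 mm long (x), 14 mm wide (bevelled to 20 mm at the top) through a 7 mm roof; below, a 56 mm square cavity where the bar can turn. Alike after a half turn.
- slot (a point): Centre of the slot, level with the valve's top face (62 mm above the bench); x runs along the slot.
- plunger (a joint): Sprung plunger under the slot, m: 0 up, grows when pressed down; 5 N to start, 11 N at 8 mm. The cross-bar meets it when the flange is 8 mm above the valve's top. At 4 mm or more the bar is clear of the roof and can turn; at 8 mm the flange meets the valve's top. Once turned, the roof keeps it from rising above 4 mm.
- rotor (a joint): Turning part of the plunger, rad: 0 at rest (in line with the slot), grows clockwise seen from above, stop at 1.4. Its jaws, 10.5 mm apart, take the 8 mm bar, so it lags the key by about 0.1 rad (0.2 when forced). A spring turns it back: 0.08 N m at rest, 0.22 N m at the stop.
- rotor_seat (a point): Centre of the rotor's floor, where the foot of the cross-bar sits; at rest 13 mm below the valve's top. It sinks and turns with the rotor; x runs along its jaws, z up.
- hex_plug: Steel fitting with a hexagonal head, 33 mm high over the flange's underside, and the same 52 mm flange, loose in the rack; origin at the centre of the flange's underside. To be left alone.
- round_plug: Steel fitting with a round 34 mm knob, 33 mm high over the flange's underside, and the same 52 mm flange, loose in the rack; origin at the centre of the flange's underside. To be left alone.
- tin: Closed round metal tin, standing, 64 mm across, 120 mm high, beyond the work; origin at the centre of its underside. To be left alone.
Things that resemble listed ones, but are neither listed nor needed, are in the scene too. Several things have the shape of the valve; the one meant has the colours described above.

How it is judged:
By the outcome, as a careful person would: the job done as asked, in the order asked, and still so for the second after the job is handed in, while the arm keeps its last pose, push and grip.
It also fails if it takes over 42 s, if anything falls off the work surface, if the arm or the gripper's body presses on something with over 40 N, if the wrist force passes 120 N, or if a joint passes its speed limit or range.

## Robot

A 7-joint arm with a two-finger parallel gripper is mounted at the origin on the work surface. World frame = base frame: x ahead of the robot, y to its left, z up, the work surface at z = 0. Lengths are in m, angles in degrees, forces in N, time in s.
With the tool pointing down it reaches from about 0.4 to 0.925 m from the base axis. Payload 5.6 kg.
Tool frame: the origin (TCP) lies between the finger pads; the fingertips stand robot.tips_ahead ahead of it and the grasp point (between the pads) lies 6 mm ahead of it (robot.tips_ahead is the distance from the TCP to the fingertips, in m); z points along the fingers, y is the line along which they close (so a half turn about z gives the same grasp; the last joint's range is limited). The gripper opens to 85 mm and grips with 20 to 120 N. Pads are 22 mm wide; open, the fingers measure 114 mm over their backs; the gripper's body (76 mm by 85 mm) begins 54 mm behind the grasp point. The pads swing forward as they close: fully open they stand 13 mm farther back than shut.
Start: joints at [-65.604, 26.786, -0.665, 91.828, 0.344, 61.387, -3.226], TCP at [0.294, 0.58, 0.229] pointing down, gripper open.
Joint ranges: [-144.91, 144.91], [-17.63, 115.5], [-89.93, 88.59], [15.96, 139.68], [-74.01, 254.01], [8.47, 105.57], [-167.45, 167.45]. Speed limits (degrees/s): [147.25, 147.25, 180, 180, 180, 180, 180].

## Interface

Orientations are given as a 3x3 rotation matrix whose columns are the frame's x, y, z axes.
In Python, from bench import sensors, cams, workorder, robot gives the robot as it stands.
- The arm moves only by the shell command python3 -m crank 'ROWS' [FORCE]. ROWS is JSON, a list of rows, each a list of 3 entries, a list of its own where there are three numbers: the turn, a rotation vector about the tool's x, y, z in degrees, then the shift along the tool's x, y, z in m, then the finger opening in m, from 0 to 0.0854. In form: [[[rx, ry, rz], [x, y, z], hand], ...]. A call has 1 to 5 rows; each row is the pose to reach, as a shift and turn from the pose commanded when the call began, along the tool's axes at that moment; what a row does not reach only later rows make up. A row lasts 1/10 s, in which the tool goes at most 50 mm and 8.59 degrees, less where a joint would pass 70% of its speed; a pose out of reach is approached as far as the arm can. A call with a gripper value outside its range is refused whole. The fingers move at their own pace and stop on an object; FORCE is the grip in N (left out, the last holds). Time passes only in rows, so rows that repeat a pose let the fingers close. It gives the time, the measured TCP pose, the force, the opening and the grip force at its end, in the units of the state.
- sensors.sense(): the state, without advancing time (a new reading comes with each control period).
- cams.read_camera(name): name is "scene" or "top"; returns a dict with "color" (400x640x3 uint8, red, green, blue), "fx", "fy", "cx", "cy" (pixels), "position" and "attitude" of the camera in the world. Camera axes: x right, y down, z forward; pixel columns grow to the right and rows downward; lengths in m; the calibration is good to about 2 mm. A picture is of the moment at which its call begins. There is no depth.
- workorder.sign_off(): hands the job in; it is judged then, once.
The state is a dict: "t": time; "joint_pos": joint angles; "dq": joint speeds; "effort": joint torques, N m; "tool_pos": TCP position; "eef_rot": TCP orientation; "ft_force": force on the tool from outside, world axes, zero at the start; "ft_torque": the same for the moment, N m; "opening": opening from 0.0 (shut) to 1.0 (fully open); "grasp_force": force on a finger pad.
Only numpy, scipy, OpenCV 4.12 (cv2) and the standard library are available. Lean on these libraries where they do the work, as an engineer would, in place of code of your own. Each camera call takes 0.05 s, during which the arm holds its last target. There are 200 camera calls.

## Working session

There is one attempt and no reset: what is moved stays moved. The work goes in short steps, Python scripts to look and compute and a shell command to move; the robot and the scene stay as the last step left them, time stands still between calls to the robot, and variables do not carry over. Pictures are saved under pics/ and viewed, at most 10 in all, crops included, and the job is handed in when it is done.

```bash
mkdir -p pics; ls
python3 - <<'E'
from bench import sensors,cams,robot
import cv2
s=sensors.sense();print(s, robot.tips_ahead)
for n in("scene","top"):
    c=cams.read_camera(n);cv2.imwrite(f"pics/{n}0.png",c["color"][...,::-1]);print(n,{k:v for k,v in c.items() if k!="color"})
E
```

```text
pics
{'t': 0.0, 'joint_pos': array([-65.6049913 ,  26.83733876,  -0.6653093 ,  91.88291136,
         0.34232033,  61.38659532,  -3.22361325]), 'dq': array([-0.08936093,  0.01283656,  0.03630976, -0.01081371, -0.04990195,
        0.04980658,  0.00259053]), 'effort': array([-1.56213341e-04, -5.32366097e+01,  2.14306667e-02, -2.51313794e+01,
        1.14935005e-02,  7.65302422e-03,  5.46125364e-06]), 'tool_pos': array([0.29345283, 0.57933444, 0.22810879]), 'eef_rot': array([[-8.92109432e-01,  4.51818791e-01, -7.36042238e-04],
       [ 4.51819379e-01,  8.92107864e-01, -1.67558275e-03],
       [-1.00430703e-04, -1.82736132e-03, -9.99998325e-01]]), 'ft_force': array([-0.14109066,  0.10291655, -1.05678955]), 'ft_torque': array([-0.06943452, -0.01247292, -0.02188312]), 'grasp_force': 0.0, 'opening': 0.9930284536653917} 0.025
scene {'fx': 407.89565284246396, 'fy': 407.89565284246396, 'cx': 319.8155424864664, 'cy': 203.24696972374917, 'position': array([ 0.72977036, -0.44828283,  0.64777894]), 'attitude': array([[ 0.91110315,  0.30853418, -0.27330882],
       [ 0.41196855, -0.70281206,  0.57994579],
       [-0.01315164, -0.64098507, -0.76744066]])}
top {'fx': 382.43377400992205, 'fy': 382.43377400992205, 'cx': 320.9395736493565, 'cy': 210.05708731148036, 'position': array([0.37163138, 0.00115069, 0.78914741]), 'attitude': array([[ 0.01652996, -0.98458615,  0.1741174 ],
       [-0.99985493, -0.01556162,  0.00692525],
       [-0.00410896, -0.17420661, -0.98470055]])}
```

View pics/scene0.png

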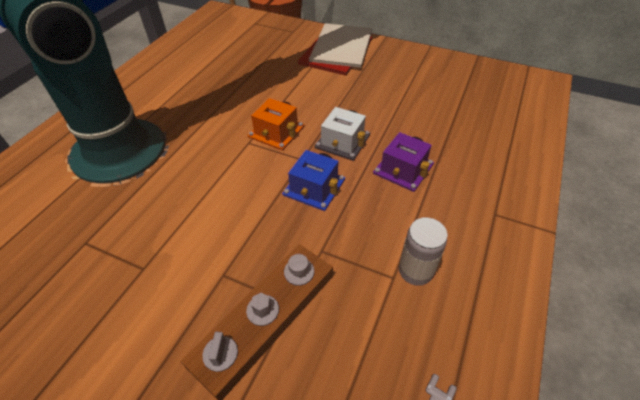

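View pics/top0.png

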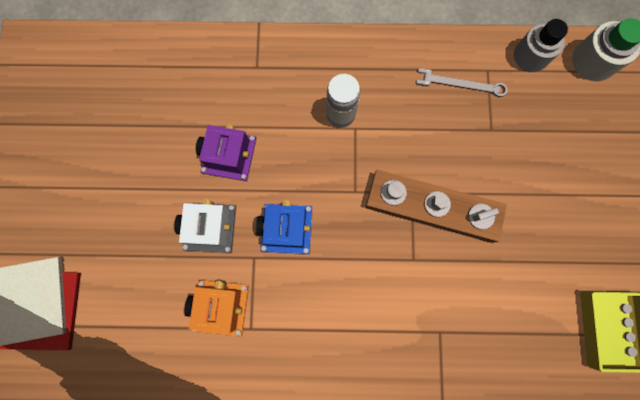

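The scene shows the robot base at left, four valve-shaped blocks, the rack and the tin.

Candidates in the top picture:
- **Valves:** aluminium/grey (202,224), purple (224,150), blue (285,227) and orange (213,309). The aluminium one is meant.
- **Rack fittings:** round knob (394,191), hexagon (438,203) and wing key (484,215). The wing key is meant.

I'll check both choices in one close crop.

Run:
```python
import cv2,numpy as np
t=cv2.imread("pics/top0.png");s=cv2.imread("pics/scene0.png")
def z(i,u,v,w=40,h=30):
    return cv2.resize(i[v-h:v+h,u-w:u+w],(400,300),interpolation=cv2.INTER_CUBIC)
a=np.vstack([np.hstack([z(t,205,225),z(t,480,212)]),np.hstack([z(s,343,130),z(s,225,345)])])
cv2.imwrite("pics/crop1.png",a)
```

```text
(no output)
```

View pics/crop1.png

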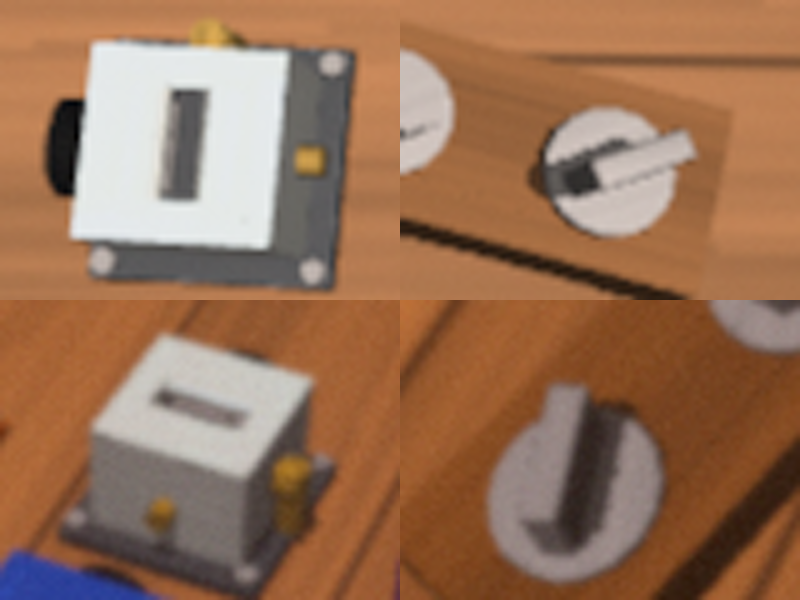

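The crop confirms both choices: the bare aluminium block with gold fittings, slot at about top (202,224), and the flat wing at about top (487,214). Next I locate them with both cameras.

```bash
cat > h.py <<'E'
import numpy as np
from bench import cams
def onplane(c,px,z):
    px=np.atleast_2d(px).astype(float)
    d=np.c_[(px[:,0]-c["cx"])/c["fx"],(px[:,1]-c["cy"])/c["fy"],np.ones(len(px))]@np.array(c["attitude"]).T
    p=c["position"];return p+d*((z-p[2])/d[:,2])[:,None]
def proj(c,P):
    q=(np.atleast_2d(P)-c["position"])@np.array(c["attitude"])
    return np.c_[q[:,0]/q[:,2]*c["fx"]+c["cx"],q[:,1]/q[:,2]*c["fy"]+c["cy"]]
E
python3 - <<'E'
from h import *
np.set_printoptions(precision=4,suppress=True)
T=cams.read_camera("top");S=cams.read_camera("scene")
def px(o,pts): return np.array(o)+(np.array(pts)-.0)/5-.4   # crop px -> image px
tv=(165,195);tk=(440,182);sv=(303,100);sk=(185,315)
def rep(n,w,dirs=None):
    e=np.linalg.norm(np.roll(w,-1,0)-w,axis=1)*1000
    print(n,w.mean(0),"edges mm",e,"ang",[round(np.degrees(np.arctan2(*(w[(i+1)%4]-w[i])[1::-1])),1) for i in range(4)])
rep("valve top/T",onplane(T,px(tv,[(92,41),(290,52),(270,249),(70,238)]),.062))
rep("valve top/S",onplane(S,px(sv,[(165,35),(314,80),(244,173),(92,131)]),.062))
rep("slot/T",onplane(T,px(tv,[(170,88),(209,91),(198,201),(158,198)]),.062))
rep("slot/S",onplane(S,px(sv,[(168,87),(250,111),(241,128),(155,105)]),.062))
rep("wing/T",onplane(T,px(tk,[(192,165),(280,130),(296,155),(205,195)]),.071))
rep("wing/S",onplane(S,px(sk,[(148,85),(188,88),(175,253),(125,222)]),.071))
print("flange T",onplane(T,px(tk,(209.5,172)),.039),"S",onplane(S,px(sk,(175.5,192)),.039))
# other plugs (px rough, knob tops at 67mm), rack
print(onplane(T,[(394,187),(438,200)],.067), onplane(S,[(298,264),(261,302)],.067))
print("rack corners",onplane(T,[(376,172),(506,205),(498,241),(365,207)],.034))
print("tin top",onplane(T,(343,89),.12))
E
```

```text
valve top/T [0.4705 0.2368 0.062 ] edges mm [77.2416 76.4253 76.6177 76.5817] ang [np.float64(-92.3), np.float64(177.8), np.float64(87.8), np.float64(-1.7)]
valve top/S [0.4694 0.2374 0.062 ] edges mm [75.2695 72.6606 72.3298 76.7765] ang [np.float64(-2.9), np.float64(-94.5), np.float64(-179.6), np.float64(87.9)]
slot/T [0.4705 0.2356 0.062 ] edges mm [15.193  42.6958 15.4216 42.7342] ang [np.float64(-93.5), np.float64(178.3), np.float64(86.6), np.float64(-2.0)]
slot/S [0.4703 0.2346 0.062 ] edges mm [40.3623 12.6179 41.3824 14.1401] ang [np.float64(-1.6), np.float64(-87.1), np.float64(-179.4), np.float64(88.4)]
wing/T [ 0.4963 -0.3118  0.071 ] edges mm [36.995  11.0276 38.8191 12.2278] ang [np.float64(-67.7), np.float64(-150.3), np.float64(114.2), np.float64(20.5)]
wing/S [ 0.4991 -0.3151  0.071 ] edges mm [11.9317 47.3749 17.6321 39.6332] ang [np.float64(19.7), np.float64(-61.3), np.float64(175.2), np.float64(114.5)]
flange T [[ 0.4973 -0.3121  0.039 ]] S [[ 0.4961 -0.3138  0.039 ]]
[[ 0.5469 -0.1345  0.067 ]
 [ 0.5225 -0.2187  0.067 ]] [[ 0.5438 -0.143   0.067 ]
 [ 0.5216 -0.2273  0.067 ]]
rack corners [[ 0.5858 -0.1045  0.034 ]
 [ 0.5213 -0.3645  0.034 ]
 [ 0.4487 -0.3439  0.034 ]
 [ 0.5128 -0.0819  0.034 ]]
tin top [[ 0.7219 -0.0318  0.12  ]]
```

```bash
cat >> h.py <<'E'
from bench import sensors
from scipy.spatial.transform import Rotation as R
def need(x,y,z,yaw):
    "turn (deg) and shift (m), tool axes, from measured pose to TCP x,y,z, pointing down, tool x at yaw"
    s=sensors.sense();M=np.array(s["eef_rot"])
    c,n=np.cos(np.radians(yaw)),np.sin(np.radians(yaw))
    G=np.array([[c,n,0],[n,-c,0],[0,0,-1]])
    print("turn",R.from_matrix(M.T@G).as_rotvec(degrees=True).round(2),"shift",(M.T@(np.array([x,y,z])-s["tool_pos"])).round(4))
E
python3 - <<'E'
from h import *
need(.5,.13,.23,135);need(.497,-.3125,.2,114)
E
```

```text
turn [-7.000e-02  1.000e-02  1.814e+01] shift [-0.3873 -0.3078 -0.0012]
turn [-6.000e-02  3.000e-02  3.914e+01] shift [-0.5846 -0.7038  0.0293]
```

```bash
python3 -m crank '[[[0,0,18],[-0.387,-0.308,0],0.085],[[0,0,18],[-0.387,-0.308,0],0.085],[[0,0,18],[-0.387,-0.308,0],0.085],[[0,0,18],[-0.387,-0.308,0],0.085],[[0,0,18],[-0.387,-0.308,0],0.085]]'
python3 - <<'E'
from h import *
need(.5,.13,.23,135);need(.497,-.3125,.2,114)
E
```

```text
t: 0.7
tool_pos: [0.3983, 0.3507, 0.2291]
eef_rot: [[-0.709, 0.705, 0.0], [0.705, 0.709, 0.0], [-0.0, 0.0, -1.0]]
ft_force: [1.1, 0.0, -0.1]
opening: 0.993
grasp_force: 0.0
turn [0.01 0.   0.15] shift [-0.2277 -0.0848 -0.0009]
turn [ 1.000e-02 -0.000e+00  2.115e+01] shift [-0.5377 -0.4006  0.0291]
```

```bash
python3 -m crank '[[[0,0,0],[-0.228,-0.085,0],0.085],[[0,0,0],[-0.228,-0.085,0],0.085],[[0,0,0],[-0.228,-0.085,0],0.085],[[0,0,0],[-0.228,-0.085,0],0.085],[[0,0,0],[-0.228,-0.085,0],0.085]]'
python3 - <<'E'
from h import *
need(.497,-.3125,.2,114)
E
```

```text
t: 1.2
tool_pos: [0.5002, 0.1288, 0.2293]
eef_rot: [[-0.708, 0.706, 0.001], [0.706, 0.708, -0.0], [-0.0, 0.0, -1.0]]
ft_force: [1.4, 1.7, 1.1]
opening: 0.996
grasp_force: 0.0
turn [3.000e-02 2.000e-02 2.106e+01] shift [-0.3095 -0.3147  0.0294]
```

```bash
python3 -m crank '[[[0,0,21],[-0.31,-0.315,0.03],0.085],[[0,0,21],[-0.31,-0.315,0.03],0.085],[[0,0,21],[-0.31,-0.315,0.03],0.085],[[0,0,21],[-0.31,-0.315,0.03],0.085],[[0,0,21],[-0.31,-0.315,0.03],0.085]]'
python3 - <<'E'
from h import *
need(.497,-.3125,.16,114)
E
```

```text
t: 1.7
tool_pos: [0.4978, -0.1197, 0.2122]
eef_rot: [[-0.409, 0.912, 0.001], [0.912, 0.409, 0.0], [-0.0, 0.001, -1.0]]
ft_force: [1.7, 0.1, -0.6]
opening: 0.993
grasp_force: 0.0
turn [0.04 0.   0.16] shift [-0.1756 -0.0797  0.0522]
```

```bash
python3 -m crank '[[[0,0,0.2],[-0.1755,-0.0795,0.052],0.085],[[0,0,0.2],[-0.1755,-0.0795,0.052],0.085],[[0,0,0.2],[-0.1755,-0.0795,0.052],0.085],[[0,0,0.2],[-0.1755,-0.0795,0.052],0.085],[[0,0,0.2],[-0.1755,-0.0795,0.052],0.085]]'
python3 - <<'E'
from h import *
import cv2
need(.497,-.3125,.068,114)
t=cams.read_camera("top");s=cams.read_camera("scene")
z=lambda c,P,w=60,h=45:(lambda u,v:cv2.resize(c["color"][max(0,v-h):v+h,max(0,u-w):u+w,::-1],(400,300),interpolation=cv2.INTER_CUBIC))(*proj(c,P)[0].astype(int))
cv2.imwrite("pics/g1.png",np.hstack([z(t,[.497,-.31,.09]),z(s,[.497,-.31,.09])]))
E
```

```text
t: 2.2
tool_pos: [0.4939, -0.3182, 0.1587]
eef_rot: [[-0.396, 0.918, -0.003], [0.918, 0.396, -0.004], [-0.002, -0.005, -1.0]]
ft_force: [0.4, -0.7, 0.2]
opening: 0.999
grasp_force: 0.0
turn [-0.26  0.14 -0.65] shift [0.0042 0.0055 0.0906]
```

View pics/g1.png

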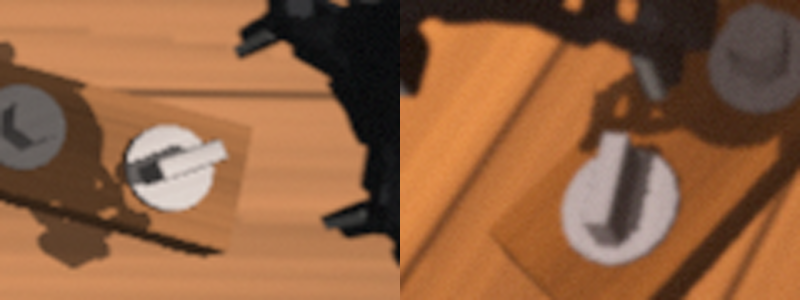

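The wing lies between the open fingers and is in line with the closing direction: wing about (190,160) in the left crop, (612,195) in the right. The arm was still settling, so I'll descend partway and re-check.

```bash
python3 -m crank '[[[0,0,0],[0,0,0.02],0.085],[[0,0,0],[0,0,0.045],0.085],[[0,0,0],[0,0,0.045],0.085],[[0,0,0],[0,0,0.045],0.085]]'
python3 - <<'E'
from h import *
need(.497,-.3125,.068,114)
E
```

```text
t: 2.7
tool_pos: [0.4979, -0.3092, 0.1156]
eef_rot: [[-0.408, 0.913, -0.0], [0.913, 0.408, 0.001], [0.001, 0.0, -1.0]]
ft_force: [-0.8, -0.5, 0.5]
opening: 0.995
grasp_force: 0.0
turn [ 0.01 -0.04  0.05] shift [-0.0027 -0.0021  0.0476]
```

```bash
python3 -m crank '[[[0,0,0],[-0.0027,-0.002,0.02],0.085],[[0,0,0],[-0.0027,-0.002,0.04],0.085],[[0,0,0],[-0.0027,-0.002,0.0475],0.085],[[0,0,0],[-0.0027,-0.002,0.0475],0.085],[[0,0,0],[-0.0027,-0.002,0.0475],0.085]]'
python3 - <<'E'
from h import *
need(.497,-.3125,.068,114)
E
```

```text
t: 3.2
tool_pos: [0.4974, -0.3141, 0.0689]
eef_rot: [[-0.406, 0.914, 0.002], [0.914, 0.406, -0.001], [-0.001, 0.001, -1.0]]
ft_force: [-0.5, -0.3, 0.3]
opening: 0.995
grasp_force: 0.0
turn [ 0.07  0.08 -0.04] shift [0.0016 0.0002 0.0009]
```

```bash
python3 -m crank '[[[0,0,0],[0,0,0],0.03],[[0,0,0],[0,0,0],0.02],[[0,0,0],[0,0,0],0.0],[[0,0,0],[0,0,0],0],[[0,0,0],[0,0,0],0]]' 70;python3 -m crank '[[[0,0,0],[0,0,0],0],[[0,0,0],[0,0,0],0],[[0,0,0],[0,0,0],0]]'
python3 - <<'E'
from h import *
need(.497,-.3125,.068,114);print(sensors.sense()["ft_force"])
E
```

```text
t: 3.7
tool_pos: [0.4967, -0.3139, 0.0678]
eef_rot: [[-0.406, 0.914, 0.0], [0.914, 0.406, 0.0], [-0.0, 0.0, -1.0]]
ft_force: [-0.4, -0.1, -1.0]
opening: 0.139
grasp_force: 4.8
t: 4.0
tool_pos: [0.4967, -0.3139, 0.0679]
eef_rot: [[-0.406, 0.914, 0.0], [0.914, 0.406, 0.0], [-0.0, 0.0, -1.0]]
ft_force: [-0.3, 0.4, 3.5]
opening: 0.076
grasp_force: 68.8
turn [ 0.01  0.   -0.06] shift [ 0.0011  0.0009 -0.0001]
[-0.26492427  0.41806298  3.54609532]
```

```bash
python3 -m crank '[[[0,0,0],[0,0,-0.02],0],[[0,0,0],[0,0,-0.06],0],[[0,0,0],[0,0,-0.09],0],[[0,0,0],[0,0,-0.09],0],[[0,0,0],[0,0,-0.09],0]]'
python3 - <<'E'
from h import *
import cv2
print(sensors.sense()["ft_force"],sensors.sense()["tool_pos"])
t=cams.read_camera("top");s=cams.read_camera("scene")
z=lambda c,P,w=64,h=48:(lambda u,v:cv2.resize(c["color"][max(0,v-h):v+h,max(0,u-w):u+w,::-1],(400,300),interpolation=cv2.INTER_CUBIC))(*proj(c,P)[0].astype(int))
cv2.imwrite("pics/g2.png",np.hstack([z(t,[.497,-.31,.12]),z(s,[.497,-.31,.12])]))
print(proj(s,[.497,-.31,.12]))
E
```

```text
t: 4.5
tool_pos: [0.4965, -0.3136, 0.1575]
eef_rot: [[-0.406, 0.914, 0.0], [0.914, 0.406, 0.0], [0.0, 0.0, -1.0]]
ft_force: [0.5, -0.3, -2.7]
opening: 0.077
grasp_force: 68.9
[ 0.53843733 -0.33981645 -2.68178444] [ 0.49653705 -0.31355848  0.15752002]
[[209.70009846 329.06240422]]
```

View pics/g2.png

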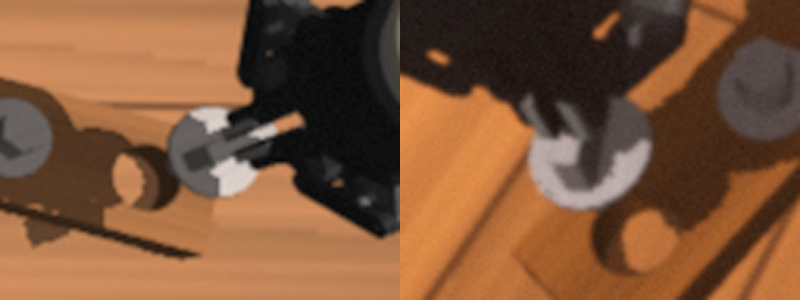

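Key is out and held, hole empty at (145,177) in the left crop. I'll measure where the key sits in the hand by fitting the flange outline.

Run:
```python
from h import *
from scipy.optimize import least_squares
np.set_printoptions(precision=4,suppress=True)
t=cams.read_camera("top");s=cams.read_camera("scene");f=128/400
ot=proj(t,[.497,-.31,.12])[0].astype(int)-[64,48];os_=proj(s,[.497,-.31,.12])[0].astype(int)-[64,48]
a=np.linspace(0,2*np.pi,181)
def ext(p):
    # union of top and bottom rims
    P=np.vstack([np.c_[p[0]+.026*np.cos(a),p[1]+.026*np.sin(a),np.full(181,p[2]+h)] for h in(0,.005)])
    u=(proj(t,P)+.4-ot)/f;v=(proj(s,P)+.4-os_)/f
    return np.array([u[:,0].min(),u[:,1].min(),u[:,1].max(),v[:,0].min(),v[:,0].max(),v[:,1].max()])
m=np.array([168,107,198,129,252,211])
r=least_squares(lambda p:(ext(p)-m),[.497,-.313,.124],diff_step=1e-4)
print(r.x,r.fun)
p=r.x;S=sensors.sense();print("in tool",S["eef_rot"].T@(p-S["tool_pos"]))
z=.1235;r2=least_squares(lambda q:(ext([*q,z])-m),[.497,-.313],diff_step=1e-4);print(r2.x,r2.fun)
need(.4703,.2362,.18,177.8)
```

```text
[ 0.4958 -0.3131  0.1271] [ 1.2375 -0.0674  1.9322 -1.1602  2.9185 -0.09  ]
in tool [0.     0.0002 0.0289]
[ 0.4954 -0.3132] [-1.1787  2.0619  3.5989  0.0503  3.4627  2.9156]
turn [ -0.03  -0.18 -63.86] shift [ 0.5125  0.1997 -0.0233]
```

```bash
python3 -m crank '[[[0,0,-30],[0.25,0.1,-0.023],0],[[0,0,-30],[0.25,0.1,-0.023],0],[[0,0,-30],[0.25,0.1,-0.023],0],[[0,0,-30],[0.25,0.1,-0.023],0],[[0,0,-30],[0.25,0.1,-0.023],0]]'
python3 - <<'E'
from h import *
need(.4703,.2362,.18,177.8)
E
```

```text
t: 5.2
tool_pos: [0.4864, -0.0631, 0.1783]
eef_rot: [[-0.809, 0.588, -0.001], [0.588, 0.809, 0.0], [0.001, -0.001, -1.0]]
ft_force: [0.6, -0.0, -1.0]
opening: 0.074
grasp_force: 68.6
turn [-2.00e-02 -7.00e-02 -3.38e+01] shift [ 0.1889  0.2327 -0.0016]
```

```bash
python3 -m crank '[[[0,0,-33.8],[0.189,0.233,0],0],[[0,0,-33.8],[0.189,0.233,0],0],[[0,0,-33.8],[0.189,0.233,0],0],[[0,0,-33.8],[0.189,0.233,0],0],[[0,0,-33.8],[0.189,0.233,0],0]]'; python3 -m crank '[[[0,0,0],[0.0315,0.039,0],0],[[0,0,0],[0.0315,0.039,0],0],[[0,0,0],[0.0315,0.039,0],0],[[0,0,0],[0.0315,0.039,0],0]]'
python3 - <<'E'
from h import *
need(.4703,.2362,.12,177.8)
E
```

```text
t: 5.7
tool_pos: [0.4734, 0.1864, 0.1782]
eef_rot: [[-0.999, 0.037, -0.001], [0.037, 0.999, -0.0], [0.001, -0.0, -1.0]]
ft_force: [1.3, 0.1, -2.0]
opening: 0.078
grasp_force: 68.6
t: 6.1
tool_pos: [0.4446, 0.2237, 0.1783]
eef_rot: [[-0.999, 0.041, -0.001], [0.041, 0.999, -0.001], [0.001, -0.001, -1.0]]
ft_force: [0.2, -0.4, -2.2]
opening: 0.074
grasp_force: 68.6
turn [-0.07 -0.04 -0.15] shift [-0.0252  0.0136  0.0583]
```

```bash
python3 -m crank '[[[0,0,0],[-0.025,0.0135,0],0],[[0,0,0],[-0.025,0.0135,0.03],0],[[0,0,0],[-0.025,0.0135,0.053],0],[[0,0,0],[-0.025,0.0135,0.053],0],[[0,0,0],[-0.025,0.0135,0.053],0]]'
python3 - <<'E'
from h import *
import cv2
need(.4703,.2362,.12,177.8)
t=cams.read_camera("top");s=cams.read_camera("scene")
z=lambda c,P,w=48,h=36:(lambda u,v:cv2.resize(c["color"][max(0,v-h):v+h,max(0,u-w):u+w,::-1],(400,300),interpolation=cv2.INTER_CUBIC))(*proj(c,P)[0].astype(int))
cv2.imwrite("pics/v1.png",np.hstack([z(t,[.47,.236,.09]),z(s,[.47,.236,.09])]))
E
```

```text
t: 6.6
tool_pos: [0.4704, 0.2361, 0.1259]
eef_rot: [[-0.999, 0.042, -0.0], [0.042, 0.999, -0.001], [0.0, -0.001, -1.0]]
ft_force: [0.0, 0.1, -1.1]
opening: 0.073
grasp_force: 68.7
turn [-0.05 -0.03 -0.2 ] shift [0.0001 0.     0.0059]
```

View pics/v1.png

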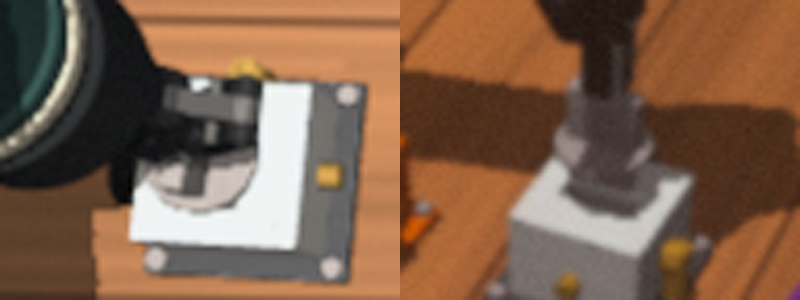

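The key hangs over the aluminium block, flange at (600,145) and bar end near the slot at (605,195) in the right crop. Now descending gently while watching the force.

```bash
python3 -m crank '[[[0,0,0],[0,0,0.006],0],[[0,0,0],[0,0,0.009],0],[[0,0,0],[0,0,0.011],0],[[0,0,0],[0,0,0.011],0],[[0,0,0],[0,0,0.011],0]]'; python3 -m crank '[[[0,0,0],[0,0,0.003],0],[[0,0,0],[0,0,0.006],0],[[0,0,0],[0,0,0.008],0],[[0,0,0],[0,0,0.008],0]]'
```

```text
t: 7.2
tool_pos: [0.4699, 0.2375, 0.115]
eef_rot: [[-0.999, 0.039, 0.0], [0.039, 0.999, 0.0], [-0.0, 0.0, -1.0]]
ft_force: [-0.4, 0.0, -1.4]
opening: 0.075
grasp_force: 68.7
t: 7.6
tool_pos: [0.4696, 0.2373, 0.1065]
eef_rot: [[-0.999, 0.039, -0.001], [0.039, 0.999, -0.0], [0.001, -0.0, -1.0]]
ft_force: [-0.3, 0.3, -1.8]
opening: 0.074
grasp_force: 68.7
```

```bash
python3 -m crank '[[[0,0,0],[0,0,0.002],0],[[0,0,0],[0,0,0.004],0],[[0,0,0],[0,0,0.004],0],[[0,0,0],[0,0,0.004],0]]'; python3 -m crank '[[[0,0,0],[0,0,0.002],0],[[0,0,0],[0,0,0.004],0],[[0,0,0],[0,0,0.004],0],[[0,0,0],[0,0,0.004],0]]'
```

```text
t: 8.0
tool_pos: [0.4701, 0.2376, 0.1033]
eef_rot: [[-0.999, 0.039, 0.001], [0.039, 0.999, 0.0], [-0.001, 0.0, -1.0]]
ft_force: [0.6, -0.8, 2.7]
opening: 0.078
grasp_force: 70.6
t: 8.4
tool_pos: [0.4702, 0.2377, 0.0993]
eef_rot: [[-0.999, 0.039, 0.001], [0.039, 0.999, 0.0], [-0.001, 0.001, -1.0]]
ft_force: [-1.6, -0.2, 5.7]
opening: 0.074
grasp_force: 71.9
```

```bash
python3 -m crank '[[[0,0,0],[0,0,0.002],0],[[0,0,0],[0,0,0.003],0],[[0,0,0],[0,0,0.003],0],[[0,0,0],[0,0,0.003],0]]' 110; python3 -m crank '[[[0,0,0],[0,0,0.001],0],[[0,0,0],[0,0,0.002],0],[[0,0,0],[0,0,0.002],0],[[0,0,0],[0,0,0.002],0]]'
```

```text
t: 8.8
tool_pos: [0.4703, 0.2378, 0.0966]
eef_rot: [[-0.999, 0.039, 0.001], [0.039, 0.999, 0.001], [-0.001, 0.001, -1.0]]
ft_force: [-1.4, 0.4, 7.6]
opening: 0.04
grasp_force: 109.0
t: 9.2
tool_pos: [0.4703, 0.2377, 0.0958]
eef_rot: [[-0.999, 0.04, 0.001], [0.04, 0.999, 0.001], [-0.001, 0.001, -1.0]]
ft_force: [-4.9, -2.6, 18.9]
opening: 0.042
grasp_force: 114.5
```

```bash
python3 -m crank '[[[0,0,0],[0,0,-0.001],0],[[0,0,7],[0,0,-0.001],0],[[0,0,14],[0,0,-0.001],0],[[0,0,21],[0,0,-0.001],0],[[0,0,28],[0,0,-0.001],0]]' ; python3 -c "
from h import *
print(sensors.sense()['ft_torque'])"
```

```text
t: 9.7
tool_pos: [0.4706, 0.2378, 0.0961]
eef_rot: [[-0.861, 0.508, 0.001], [0.508, 0.861, 0.001], [-0.001, 0.002, -1.0]]
ft_force: [-2.7, -1.1, 11.7]
opening: 0.042
grasp_force: 110.7
[-0.23238914  0.50811125  0.15052248]
```

```bash
python3 -m crank '[[[0,0,7],[0,0,0],0],[[0,0,14],[0,0,0],0],[[0,0,21],[0,0,0],0],[[0,0,28],[0,0,0],0],[[0,0,35],[0,0,0],0]]' ; python3 -c "
from h import *
print(sensors.sense()['ft_torque'])"
python3 -m crank '[[[0,0,6],[0,0,0],0],[[0,0,12],[0,0,0],0],[[0,0,17],[0,0,0],0],[[0,0,20],[0,0,0],0],[[0,0,20],[0,0,0],0]]' ; python3 -c "
from h import *
print(sensors.sense()['ft_torque']);need(.4703,.2378,.096,177.8)"
```

```text
t: 10.2
tool_pos: [0.4708, 0.2379, 0.0961]
eef_rot: [[-0.415, 0.91, 0.002], [0.91, 0.415, 0.001], [0.0, 0.002, -1.0]]
ft_force: [-1.0, 0.9, 10.3]
opening: 0.039
grasp_force: 110.6
[-0.21357973  0.34335569  0.14844156]
t: 10.7
tool_pos: [0.4708, 0.2378, 0.096]
eef_rot: [[-0.082, 0.997, 0.002], [0.997, 0.082, 0.001], [0.001, 0.002, -1.0]]
ft_force: [-0.1, -1.4, 11.4]
opening: 0.039
grasp_force: 110.7
[-0.23121984  0.30962546  0.18985759]
turn [ 1.200e-01  5.000e-02 -8.307e+01] shift [ 0.     -0.0005 -0.    ]
```

```bash
q(){ python3 -c "
from h import *
print(sensors.sense()['ft_torque']);need(.4703,.2378,.096,177.8)"; }
python3 -m crank '[[[0,0,1.5],[0,0,0],0],[[0,0,3],[0,0,0],0],[[0,0,3],[0,0,0],0],[[0,0,3],[0,0,0],0]]'; q
python3 -m crank '[[[0,0,1.5],[0,0,0],0],[[0,0,3],[0,0,0],0],[[0,0,3],[0,0,0],0],[[0,0,3],[0,0,0],0]]'; q
```

```text
t: 11.1
tool_pos: [0.4709, 0.2378, 0.096]
eef_rot: [[-0.031, 1.0, 0.002], [1.0, 0.031, 0.001], [0.001, 0.002, -1.0]]
ft_force: [-1.3, -1.4, 10.4]
opening: 0.044
grasp_force: 110.6
[-0.17630678  0.34332704  0.19157496]
turn [ 1.300e-01  4.000e-02 -8.601e+01] shift [ 0.     -0.0006  0.    ]
t: 11.5
tool_pos: [0.4709, 0.2378, 0.096]
eef_rot: [[0.021, 1.0, 0.002], [1.0, -0.021, 0.001], [0.001, 0.002, -1.0]]
ft_force: [-0.6, -0.9, 11.7]
opening: 0.038
grasp_force: 110.6
[-0.18294216  0.30691989  0.2434042 ]
turn [ 1.300e-01  4.000e-02 -8.902e+01] shift [-0.     -0.0006  0.    ]
```

```bash
q(){ python3 -c "
from h import *
print(sensors.sense()['ft_torque']);need(.4703,.2378,.096,177.8)"; }
python3 -m crank '[[[0,0,1],[0,0,0],0],[[0,0,2],[0,0,0],0],[[0,0,2],[0,0,0],0],[[0,0,2],[0,0,0],0]]'; q
python3 -m crank '[[[0,0,1],[0,0,0],0],[[0,0,2],[0,0,0],0],[[0,0,2],[0,0,0],0],[[0,0,2],[0,0,0],0]]'; q
```

```text
t: 11.9
tool_pos: [0.4708, 0.2378, 0.096]
eef_rot: [[0.056, 0.998, 0.002], [0.998, -0.056, 0.001], [0.001, 0.002, -1.0]]
ft_force: [-0.7, -0.8, 11.0]
opening: 0.043
grasp_force: 110.8
[-0.18766015  0.32188698  0.29341403]
turn [ 1.300e-01  4.000e-02 -9.099e+01] shift [-0.0001 -0.0005 -0.    ]
t: 12.3
tool_pos: [0.4709, 0.2378, 0.096]
eef_rot: [[0.09, 0.996, 0.002], [0.996, -0.09, 0.001], [0.001, 0.002, -1.0]]
ft_force: [-1.2, 0.0, 11.1]
opening: 0.04
grasp_force: 111.1
[-0.21320339  0.28945396  0.43424679]
turn [ 1.300e-01  4.000e-02 -9.297e+01] shift [-0.0001 -0.0006  0.    ]
```

```bash
python3 -m crank '[[[0,0,1],[0,0,0],0],[[0,0,2],[0,0,0.0005],0],[[0,0,2],[0,0,0.0005],0],[[0,0,2],[0,0,0.0005],0],[[0,0,2],[0,0,0.0005],0]]'
python3 - <<'E'
from h import *
import cv2
print(sensors.sense()['ft_torque']);need(.4703,.2378,.096,177.8)
t=cams.read_camera("top");s=cams.read_camera("scene")
z=lambda c,P,w=48,h=36:(lambda u,v:cv2.resize(c["color"][max(0,v-h):v+h,max(0,u-w):u+w,::-1],(400,300),interpolation=cv2.INTER_CUBIC))(*proj(c,P)[0].astype(int))
f=lambda c:cv2.resize(c["color"][...,::-1],(400,250))
cv2.imwrite("pics/v2.png",np.vstack([np.hstack([z(t,[.47,.236,.07]),z(s,[.47,.236,.07])]),np.hstack([f(t),f(s)])]))
E
```

```text
t: 12.8
tool_pos: [0.4675, 0.2379, 0.0974]
eef_rot: [[0.126, 0.992, -0.006], [0.992, -0.126, 0.002], [0.001, -0.007, -1.0]]
ft_force: [-16.6, -4.6, 41.0]
opening: -0.005
grasp_force: 20.2
[-0.89992447  3.7291562   0.04712089]
turn [ -0.22  -0.38 -95.03] shift [0.0002 0.0028 0.0014]
```

View pics/v2.png

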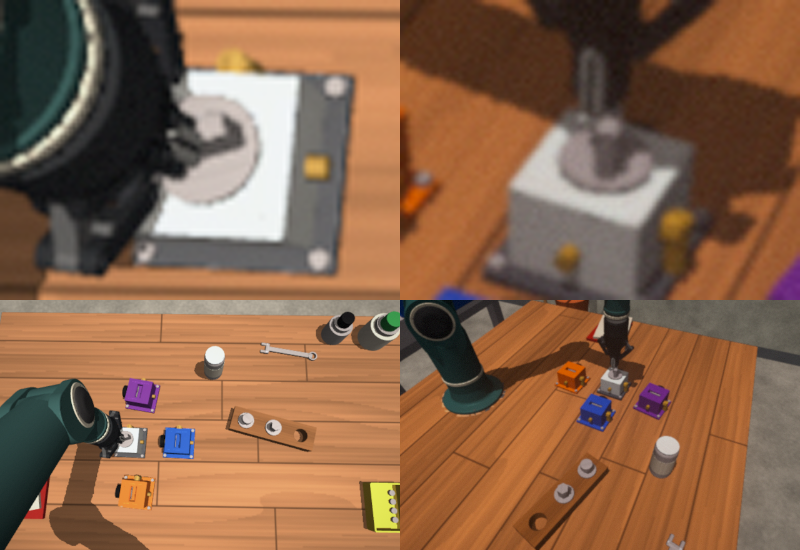

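The fingers closed at the last step, so the grip slipped at the stop: the wing is at (200,140) in the top crop and the flange still looks seated. I'll back the turn and push off a little and read again.

```bash
python3 -m crank '[[[0,0,0],[0,0,-0.001],0],[[0,0,0],[0,0,-0.002],0],[[0,0,0],[0,0,-0.002],0]]' 30
python3 - <<'E'
from h import *
import cv2
print(sensors.sense()['ft_torque'])
t=cams.read_camera("top");s=cams.read_camera("scene")
z=lambda c,P,w=30,h=36:(lambda u,v:cv2.resize(c["color"][max(0,v-h):v+h,max(0,u-w):u+w,::-1],(400,480),interpolation=cv2.INTER_CUBIC))(*proj(c,P)[0].astype(int))
cv2.imwrite("pics/v3.png",np.clip(np.hstack([z(t,[.46,.236,.09]),z(s,[.47,.236,.09])])*1.5,0,255))
E
```

```text
t: 13.2
tool_pos: [0.4691, 0.238, 0.0984]
eef_rot: [[0.126, 0.992, -0.002], [0.992, -0.126, 0.002], [0.002, -0.002, -1.0]]
ft_force: [-9.2, -2.5, 24.9]
opening: -0.002
grasp_force: 12.4
[-0.45416134  1.95393529  0.04844802][ WARN:0@0.627] global loadsave.cpp:1063 imwrite_ Unsupported depth image for selected encoder is fallbacked to CV_8U.
```

View pics/v3.png

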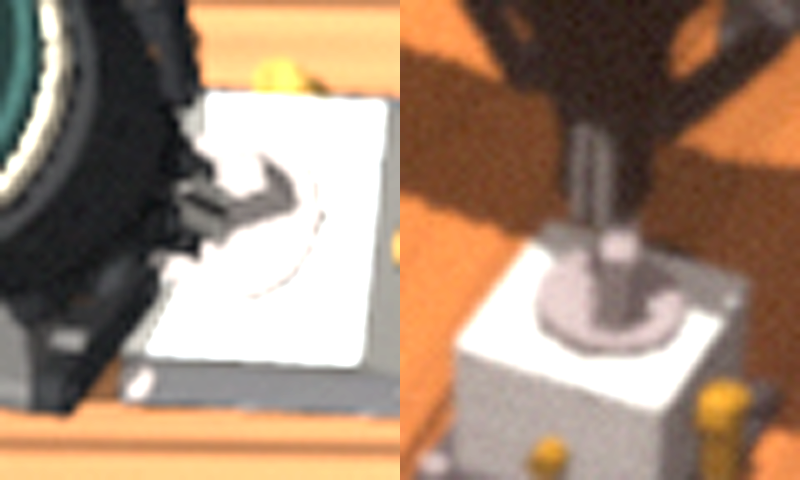

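Run:
```python
from h import *
np.set_printoptions(precision=0,suppress=True)
t=cams.read_camera("top");s=cams.read_camera("scene")
def show(n,P):
    o=[]
    for c,A,off in((t,[.46,.236,.09],0),(s,[.47,.236,.09],400)):
        q=(proj(c,P)-proj(c,A)[0].astype(int)+[30,36]+.5)*6.667+[off,0];o.append(q)
    print(n,[x.tolist() if 0 else x.round() for x in o])
for nm,x0 in(("c",.4705),):
    for ang in(85,-3):
        d=np.array([np.cos(np.radians(ang)),np.sin(np.radians(ang)),0])*.02
        for z in(.067,.099): show(f"wing {ang} z{z}",[np.array([x0,.237,z])-d,np.array([x0,.237,z]),np.array([x0,.237,z])+d])
show("tips,grasp pt",[[.469,.238,.0734],[.469,.238,.0924],[.469,.238,.099]])
show("flange +x -x +y -y",[[.4705+.026,.237,.067],[.4705-.026,.237,.067],[.4705,.237+.026,.067],[.4705,.237-.026,.067]])
show("valve corners",[[.4705+a*.038,.2365+b*.038,.062] for a,b in((1,1),(1,-1),(-1,-1),(-1,1))])
```

```text
wing 85 z0.067 [array([[304., 231.],
       [235., 224.],
       [166., 217.]]), array([[581., 335.],
       [609., 302.],
       [636., 269.]])]
wing 85 z0.099 [array([[271., 215.],
       [198., 207.],
       [126., 200.]]), array([[583., 257.],
       [612., 223.],
       [639., 191.]])]
wing -3 z0.067 [array([[227., 293.],
       [235., 224.],
       [244., 155.]]), array([[555., 285.],
       [609., 302.],
       [663., 319.]])]
wing -3 z0.099 [array([[189., 280.],
       [198., 207.],
       [208., 135.]]), array([[557., 207.],
       [612., 223.],
       [668., 240.]])]
tips,grasp pt [array([[224., 226.],
       [202., 216.],
       [194., 213.]]), array([[606., 283.],
       [608., 237.],
       [609., 221.]])]
flange +x -x +y -y [array([[242., 134.],
       [229., 314.],
       [145., 222.],
       [326., 225.]]), array([[681., 321.],
       [537., 282.],
       [637., 257.],
       [579., 347.]])]
valve corners [array([[122.,  95.],
       [382.,  99.],
       [366., 360.],
       [100., 356.]]), array([[753., 277.],
       [672., 412.],
       [459., 352.],
       [548., 223.]])]
```

The flange is still centred on the valve, but the wing has partly turned back (end at about (620,325)) and the shut pads sit on it at about (590,225). I'll open, clear upwards and let the key spring back in the slot, then regrasp.

```bash
python3 -m crank '[[[0,0,0],[0,0,-0.004],0],[[0,0,0],[0,0,-0.008],0.03],[[0,0,0],[0,0,-0.008],0.085],[[0,0,0],[0,0,-0.008],0.085],[[0,0,0],[0,0,-0.008],0.085]]'; python3 -m crank '[[[0,0,0],[0,0,-0.02],0.085],[[0,0,-8],[0,0,-0.05],0.085],[[0,0,-16],[0,0,-0.06],0.085],[[0,0,-24],[0,0,-0.06],0.085],[[0,0,-32],[0,0,-0.06],0.085]]';python3 -m crank '[[[0,0,-8],[0,-0.0,0],0.085],[[0,0,-16],[0,0,0],0.085],[[0,0,-24],[0,0,0],0.085],[[0,0,-32],[0,0,0],0.085],[[0,0,-40],[0,0,0],0.085]]'
python3 - <<'E'
from h import *
import cv2
need(.4703,.2362,.16,177.8)
t=cams.read_camera("top");s=cams.read_camera("scene")
z=lambda c,P,w=40,h=48:(lambda u,v:cv2.resize(c["color"][max(0,v-h):v+h,max(0,u-w):u+w,::-1],(400,480),interpolation=cv2.INTER_CUBIC))(*proj(c,P)[0].astype(int))
cv2.imwrite("pics/v4.png",np.hstack([z(t,[.46,.236,.09]),z(s,[.47,.236,.09])]))
E
```

```text
t: 13.9
tool_pos: [0.4695, 0.2372, 0.1039]
eef_rot: [[0.126, 0.992, -0.001], [0.992, -0.126, -0.001], [-0.001, -0.001, -1.0]]
ft_force: [0.1, -1.0, 0.1]
opening: 0.685
grasp_force: 0.0
t: 14.4
tool_pos: [0.4698, 0.2375, 0.1645]
eef_rot: [[-0.424, 0.906, 0.0], [0.906, 0.424, 0.0], [0.0, 0.0, -1.0]]
ft_force: [0.1, -0.1, 0.7]
opening: 0.998
grasp_force: 0.0
t: 14.9
tool_pos: [0.4696, 0.2372, 0.1639]
eef_rot: [[-0.907, 0.422, -0.001], [0.422, 0.907, -0.001], [0.0, -0.001, -1.0]]
ft_force: [0.6, 0.4, -0.2]
opening: 0.994
grasp_force: 0.0
turn [ -0.04  -0.03 -22.74] shift [-0.001  -0.0006  0.0039]
```

View pics/v4.png

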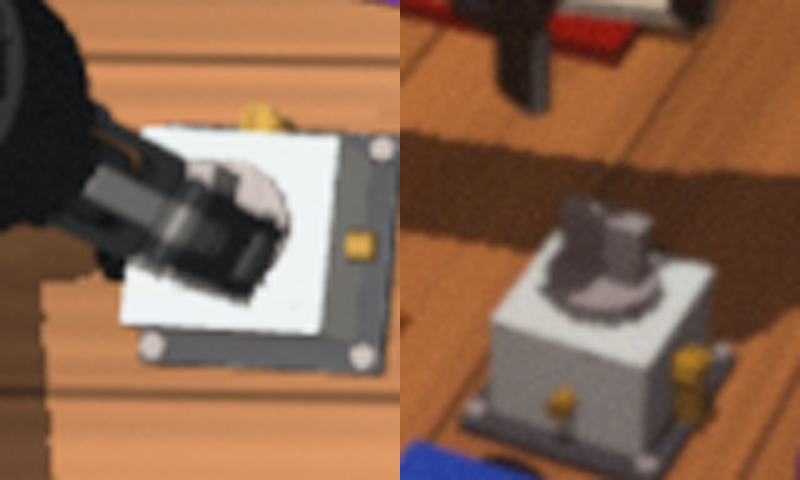

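The key stands in the valve with its wing back near the slot line (wing top from (565,200) to (650,215)). I'll regrasp slightly lower with a moderate grip: at 110 N the fingers flexed too much.

```bash
python3 -m crank '[[[0,0,-8],[-0.001,-0.0005,0],0.085],[[0,0,-16],[-0.001,-0.0005,0],0.085],[[0,0,-22.7],[-0.001,-0.0005,0.02],0.085],[[0,0,-22.7],[-0.001,-0.0005,0.04],0.085],[[0,0,-22.7],[-0.001,-0.0005,0.04],0.085]]';  python3 - <<'E'
from h import *
need(.4703,.237,.102,177.8)
E
```

```text
t: 15.5
tool_pos: [0.4688, 0.2354, 0.122]
eef_rot: [[-0.999, 0.048, -0.005], [0.048, 0.999, -0.003], [0.004, -0.003, -1.0]]
ft_force: [-0.5, -0.4, -0.0]
opening: 0.997
grasp_force: 0.0
turn [-0.18 -0.26 -0.56] shift [-0.0015  0.0017  0.02  ]
```

```bash
python3 -m crank '[[[0,0,0],[-0.0005,0.001,0.01],0.085],[[0,0,0],[-0.0005,0.001,0.019],0.085],[[0,0,0],[-0.0005,0.001,0.021],0.05],[[0,0,0],[-0.0005,0.001,0.021],0.03],[[0,0,0],[-0.0005,0.001,0.021],0.025]]' 70
python3 - <<'E'
from h import *
need(.4703,.237,.102,177.8)
E
```

```text
t: 16.0
tool_pos: [0.4713, 0.2377, 0.1038]
eef_rot: [[-0.999, 0.045, 0.001], [0.045, 0.999, 0.0], [-0.001, 0.0, -1.0]]
ft_force: [-0.6, 0.3, 0.1]
opening: 0.506
grasp_force: 0.0
turn [ 0.02  0.03 -0.38] shift [ 0.001  -0.0007  0.0018]
```

```bash
python3 -m crank '[[[0,0,0],[0,0,0.001],0.025],[[0,0,-0.3],[0.001,0,0.002],0.02],[[0,0,-0.3],[0.001,0,0.002],0.0],[[0,0,-0.3],[0.001,0,0.002],0.0],[[0,0,-0.3],[0.001,0,0.002],0.0]]' 70; python3 -m crank '[[[0,0,0],[0,0,0],0],[[0,0,0],[0,0,0],0]]' 75
python3 - <<'E'
from h import *
print(sensors.sense()['ft_torque']);need(.4703,.237,.102,177.8)
E
```

```text
t: 16.5
tool_pos: [0.4701, 0.2377, 0.1017]
eef_rot: [[-0.999, 0.04, 0.0], [0.04, 0.999, 0.0], [-0.0, 0.0, -1.0]]
ft_force: [-0.2, 0.1, 2.5]
opening: 0.099
grasp_force: 68.5
t: 16.7
tool_pos: [0.4701, 0.2376, 0.1015]
eef_rot: [[-0.999, 0.04, 0.0], [0.04, 0.999, 0.0], [-0.0, 0.0, -1.0]]
ft_force: [-0.5, -0.4, 1.8]
opening: 0.097
grasp_force: 74.7
[ 0.02150072  0.17201289 -0.00867448]
turn [ 0.01  0.   -0.06] shift [-0.0002 -0.0006 -0.0005]
```

```bash
python3 -m crank '[[[0,0,0],[0,0,0.002],0],[[0,0,0],[0,0,0.004],0],[[0,0,0],[0,0,0.006],0],[[0,0,0],[0,0,0.006],0],[[0,0,0],[0,0,0.006],0]]';python3 -m crank '[[[0,0,0],[0,0,0.001],0],[[0,0,0],[0,0,0.002],0],[[0,0,0],[0,0,0.002],0],[[0,0,0],[0,0,0.002],0]]'
```

```text
t: 17.2
tool_pos: [0.4703, 0.2378, 0.0957]
eef_rot: [[-0.999, 0.039, 0.0], [0.039, 0.999, 0.0], [-0.0, 0.0, -1.0]]
ft_force: [-1.6, 0.3, 6.9]
opening: 0.101
grasp_force: 75.4
t: 17.6
tool_pos: [0.4704, 0.2379, 0.094]
eef_rot: [[-0.999, 0.039, 0.0], [0.039, 0.999, 0.001], [-0.0, 0.001, -1.0]]
ft_force: [-1.6, -1.0, 8.5]
opening: 0.093
grasp_force: 75.6
```

```bash
python3 -m crank '[[[0,0,0],[0,0,0.001],0],[[0,0,0],[0,0,0.001],0],[[0,0,0],[0,0,0.001],0]]';python3 -m crank '[[[0,0,6],[0,0,0],0],[[0,0,12],[0,0,0],0],[[0,0,18],[0,0,0],0],[[0,0,24],[0,0,0],0],[[0,0,30],[0,0,0],0]]'; python3 -c "
from h import *
print(sensors.sense()['ft_torque'])"
```

```text
t: 17.9
tool_pos: [0.4703, 0.2377, 0.0937]
eef_rot: [[-0.999, 0.04, 0.0], [0.04, 0.999, 0.001], [-0.0, 0.001, -1.0]]
ft_force: [-3.9, -1.7, 15.5]
opening: 0.095
grasp_force: 76.7
t: 18.4
tool_pos: [0.4707, 0.238, 0.0938]
eef_rot: [[-0.844, 0.537, 0.001], [0.537, 0.844, 0.001], [-0.0, 0.002, -1.0]]
ft_force: [-4.1, -1.8, 14.4]
opening: 0.096
grasp_force: 76.7
[-0.28595149  0.76095713  0.18194067]
```

```bash
q(){ python3 -c "
from h import *
print(sensors.sense()['ft_torque']);need(.4703,.2378,.094,177.8)"; }
python3 -m crank '[[[0,0,7],[0,0,0],0],[[0,0,14],[0,0,0],0],[[0,0,21],[0,0,0],0],[[0,0,28],[0,0,0],0],[[0,0,35],[0,0,0],0]]'; q
python3 -m crank '[[[0,0,6],[0,0,0],0],[[0,0,12],[0,0,0],0],[[0,0,17],[0,0,0],0],[[0,0,21],[0,0,0],0],[[0,0,21],[0,0,0],0]]'; q
```

```text
t: 18.9
tool_pos: [0.4708, 0.238, 0.0938]
eef_rot: [[-0.383, 0.924, 0.001], [0.924, 0.383, 0.001], [0.001, 0.002, -1.0]]
ft_force: [-3.1, -2.0, 14.5]
opening: 0.094
grasp_force: 76.7
[-0.26977417  0.73238847  0.23072999]
turn [ 1.00e-01  2.00e-02 -6.53e+01] shift [ 0.0001 -0.0006 -0.0002]
t: 19.4
tool_pos: [0.471, 0.2379, 0.0937]
eef_rot: [[-0.03, 1.0, 0.001], [1.0, 0.03, 0.001], [0.001, 0.001, -1.0]]
ft_force: [-2.7, -1.7, 15.1]
opening: 0.095
grasp_force: 76.8
[-0.38225809  0.72066414  0.26041567]
turn [ 1.000e-01  3.000e-02 -8.609e+01] shift [-0.0001 -0.0007 -0.0003]
```

```bash
q(){ python3 -c "
from h import *
print(sensors.sense()['ft_torque']);need(.4703,.2378,.094,177.8)"; }
python3 -m crank '[[[0,0,1.5],[0,0,0],0],[[0,0,3],[0,0,0],0],[[0,0,3],[0,0,0],0],[[0,0,3],[0,0,0],0]]'; q
python3 -m crank '[[[0,0,1],[0,0,0],0],[[0,0,1.5],[0,0,0],0],[[0,0,1.5],[0,0,0],0],[[0,0,1.5],[0,0,0],0]]'; q
```

```text
t: 19.8
tool_pos: [0.471, 0.2379, 0.0937]
eef_rot: [[0.021, 1.0, 0.001], [1.0, -0.021, 0.001], [0.001, 0.001, -1.0]]
ft_force: [-4.0, -1.4, 15.2]
opening: 0.093
grasp_force: 77.0
[-0.35724562  0.7192207   0.36158416]
turn [ 1.100e-01  1.000e-02 -8.898e+01] shift [-0.0001 -0.0007 -0.0003]
t: 20.2
tool_pos: [0.4709, 0.2379, 0.0938]
eef_rot: [[0.046, 0.999, 0.001], [0.999, -0.046, 0.001], [0.001, 0.001, -1.0]]
ft_force: [-3.8, -1.0, 14.3]
opening: 0.097
grasp_force: 77.4
[-0.35355631  0.69419911  0.51727789]
turn [ 1.000e-01  1.000e-02 -9.045e+01] shift [-0.0001 -0.0006 -0.0002]
```

```bash
for i in 1 2; do python3 -m crank '[[[0,0,0],[0,0,0],0],[[0,0,0],[0,0,0],0],[[0,0,0],[0,0,0],0],[[0,0,0],[0,0,0],0],[[0,0,0],[0,0,0],0]]'|egrep 'pos|force|open'; python3 -c "
from h import *
print(sensors.sense()['ft_torque'])"; done
```

```text
tool_pos: [0.4709, 0.2379, 0.0937]
ft_force: [-3.0, -1.8, 14.9]
opening: 0.092
grasp_force: 77.4
[-0.21087102  0.73813225  0.50367846]
tool_pos: [0.4709, 0.2379, 0.0937]
ft_force: [-3.5, -1.1, 15.0]
opening: 0.093
grasp_force: 77.4
[-0.26265389  0.75431509  0.48853383]
```

Grip, push and torque all held steady for 1 s, with the torque well above the spring's, so the key is at the stop. Handing in.

```bash
python3 -c "
from bench import workorder
print(workorder.sign_off())"
```

```text
the job is handed in; nothing more can be done
None
```

I handed the job in at about 21 s, still gripping the wing key with its flange down on the aluminium valve and turned about 90° clockwise to the stop; an earlier attempt slipped at the stop, so the key sprang back and I regrasped it in the slot and turned it again.

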